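Slide the drip board under the drying rack and start the dryer

ROBOT

A 7-joint arm with a two-finger parallel gripper is mounted at the origin on the work surface. World frame = base frame: x ahead of the robot, y to its left, z up, the work surface at z = 0. Lengths are in m, angles in rad, forces in N, time in s.
With the tool pointing down it reaches from about 0.425 to 0.875 m from the base axis. Payload 8.4 kg.
Tool frame: the origin (TCP) lies at the very end of the fingers, on their centre line; the grasp point (between the pads) lies hold_point_z behind it (hold_point_z is the distance from the TCP to the grasp point, in m); x points along the fingers, y is the direction in which the jaws open and shut, and the axes are right-handed (so a half turn about x gives the same grasp; the last joint's range is limited). The gripper opens to 87 mm and grips with 3 to 60 N. Pads are 19 mm wide; open, the fingers measure 117 mm over their backs; the gripper's body (75 mm by 190 mm) begins 51 mm behind the grasp point.
Start: joints at [-0.099, 0.333, 0.04, 1.465, -0.013, 1.343, -0.059], TCP at [0.65, -0, 0.223] pointing down, gripper open.
Joint ranges: [-2.58, 2.58], [-0.38, 2.09], [-1.3, 1.39], [0.25, 2.4], [-1.5, 4.64], [0.08, 2.09], [-2.65, 2.65]. Speed limits (rad/s): [2.22, 2.22, 2.79, 2.79, 3.14, 3.14, 3.14].

INTERFACE

Orientations are given as [roll, pitch, yaw] about the fixed x, y, z axes, in that order (R = Rz(yaw) Ry(pitch) Rx(roll)).
In Python, from station import * gives the robot as it stands.
- The arm moves only by the tool jog_arm, never from a script. Its argument "commands" is a list of rows, each an object with "offset": the shift along the tool's x, y, z in mm, a list of three; "turn": the turn, a rotation vector about the tool's x, y, z in degrees, a list of three; "claw": the opening, from 0 (shut) to 1 (fully open). In form: [{"offset": [x, y, z], "turn": [ax, ay, az], "claw": claw}, ...]. A call has 1 to 10 rows; each row shifts and turns the pose as measured when the row begins, along the tool's axes as they then stand; what a row does not reach is not made up. A row lasts 1/12 s, in which the tool goes at most 41.7 mm and 7.16 degrees, less where a joint would pass 70% of its speed; a pose out of reach is approached as far as the arm can. A call with a gripper value outside its range is refused whole. The fingers move at their own pace and stop on an object; "grip_force" is the grip in N (left out, the last holds). Time passes only in rows, so rows that do not move let the fingers close. It gives the time, the measured TCP pose, the force and the opening at its end, in the units of the state.
- observe(): the state, without advancing time (a new reading comes with each control period).
- grab_frame(name): name is "scene" or "side" or "wrist"; returns a dict with "image" (384x512x3 uint8, red, green, blue), "z_map" (384x512 float32, m along the optical axis (not along the pixel's ray), 0 where there is no reading), "mtx" (3x3 intrinsics, pixels), "R" (3x3) and "t" (3): a world point X has camera coordinates R X + t; the wrist camera has in their place "mount" (4x4, takes a point from camera to tool coordinates, whose origin is the TCP and whose axes are the tool frame's). Camera axes: x right, y down, z forward; pixel columns grow to the right and rows downward; lengths in m; the calibration is good to about 2 mm. A picture is of the moment at which its call begins: read the wrist's pose just before it.
- close_job(): hands the job in, once; it reports no verdict.
The state is a dict: "t": time; "joint_pos": joint angles; "joint_velocities": joint speeds; "joint_torque": joint torques, N m; "eef_pos": TCP position; "tool_rot": TCP orientation; "force": force on the tool from outside, world axes, zero at the start; "torque": the same for the moment, N m; "finger_gap": finger opening in m.
Only numpy, scipy, OpenCV 4.12 (cv2) and the standard library are available. Lean on these libraries where they do the work, as an engineer would, in place of code of your own. Each camera call takes 0.05 s, during which the arm holds its last target.

TASK

Slide the white drip board into the slot under the drying rack until it is fully home against the stop, then press the dryer's start button fully down and let it come back up. Leave the cheeses on the rack and the empty mould where they stand.

Things in the scene. Friction and masses are not known exactly. Their poses are not given: they have to be found in the camera images.
- drip_board: Loose flat white plastic slab, 150 mm long (its x), 110 mm wide (its y), 15 mm thick, about 0.3 kg, grey drain lines along its top. Lies flat on the bench in front of the slot, long axis within about 0.45 rad of the slot's direction, and to one side. To be pushed by its edges; either short end may go in first. Origin: centre of its underside, z up.
- dryer: Fixed bench dryer: wire rack on two side beams, white fan housing behind. Origin: on the bench, middle of the slot mouth; x points into the slot (roughly the robot's +y), y left when looking in, z up. In mm: rack x 0 to 130, y -120 to 120, top 26 high; fan housing x 130 to 260, same width, 90 high.
- slot_mouth (a point): Middle of the slot mouth, at the dryer's origin on the bench. Slot under the rack: 113 mm wide, 18 mm high, 130 mm deep, its floor is the bench; no catch or spring. In front of the mouth two fixed guides, 18 mm high and 5 mm thick, flare outwards: inner faces from y = +-56.5 at x = 0 to about +-70 at x = -40 (dryer's frame).
- slot_stop (a point): On the bench at the slot's closed end, x = 130 mm in the dryer's frame: the housing's face, a rigid stop. Home: the board's leading edge touches it, the board's origin is at x = 55, y = 0 in the dryer's frame, and 20 mm of the board still shows in front of the mouth (trailing edge at x = -20).
- start_button_top (a point): Centre of the top face of the dryer's start button: a plain round steel cap, 34 mm across, in a grey housing on top of the fan housing, at x = 195, y = +55 mm in the dryer's frame, pressed straight down. The point rides on the cap.
- start_button (a joint): Travel of the start button in metres: 0 up, 0.007 fully down. Spring; about 5 N when fully down, comes back by itself.
- cheese_a: Loose white round fresh cheese, 60 mm across, 34 mm high, about 90 g, standing on the rack near the fan housing, on the y > 0 side of the dryer's frame. Origin: centre of its underside.
- cheese_b: Same kind of cheese, standing in the middle of the rack near the fan housing. Origin: centre of its underside.
- cheese_c: Same kind of cheese, standing on the rack near the fan housing, on the y < 0 side. Origin: centre of its underside.
- mould: Empty white plastic cheese mould, an open cup 84 mm across at the rim and 60 mm high, standing on the bench behind the board (on the side away from the dryer). Origin: centre of its underside.
Mind the look-alikes: they are no part of the job. Of the things like the drip_board, leave any that is green; of the rest the smaller one is meant.

How it is judged:
By the outcome, as a careful person would: the job done as asked, in the order asked, and still so for the second after the job is handed in, with the robot touching nothing.
It also fails if it takes over 72 s, if anything falls off the work surface, if the arm or the gripper's body presses on something with over 40 N, if the wrist force passes 120 N, or if a joint passes its speed limit or range.

## Working session

There is one attempt and no reset: what is moved stays moved. The work goes in short steps, Python scripts to look and compute and a tool call to move; the robot and the scene stay as the last step left them, time stands still between calls to the robot, and variables do not carry over. Pictures are saved under pics/ and viewed, and the job is handed in when it is done.

Besides the shell and the picture viewer there is one more tool, called as name(argument=value, ...), one argument or row to a line, values as JSON. jog_arm: Moves the arm, as the interface text tells. Its arguments: {"type":"object","properties":{"commands":{"type":"array"},"grip_force":{"type":"number"}},"required":["commands"]}

```bash
mkdir -p pics; ls; python3 - <<'E'
from station import *
import cv2
s=observe();print({k:s[k] for k in('t','eef_pos','tool_rot','finger_gap','force')})
for n in('scene','side'):
    f=grab_frame(n);cv2.imwrite(f'pics/{n}0.png',cv2.resize(f['image'][:,:,::-1],(800,600)))
    import numpy as np;np.savez(f'{n}0.npz',**f)
E
```

```text
pics
{'t': 0.0, 'eef_pos': array([ 6.49527991e-01, -3.14422755e-05,  2.21667842e-01]), 'tool_rot': array([-1.50360402,  1.56918906, -3.07441459]), 'finger_gap': 0.08710036609899208, 'force': array([1.34059694, 0.31851673, 0.23102026])}
```

View pics/scene0.png

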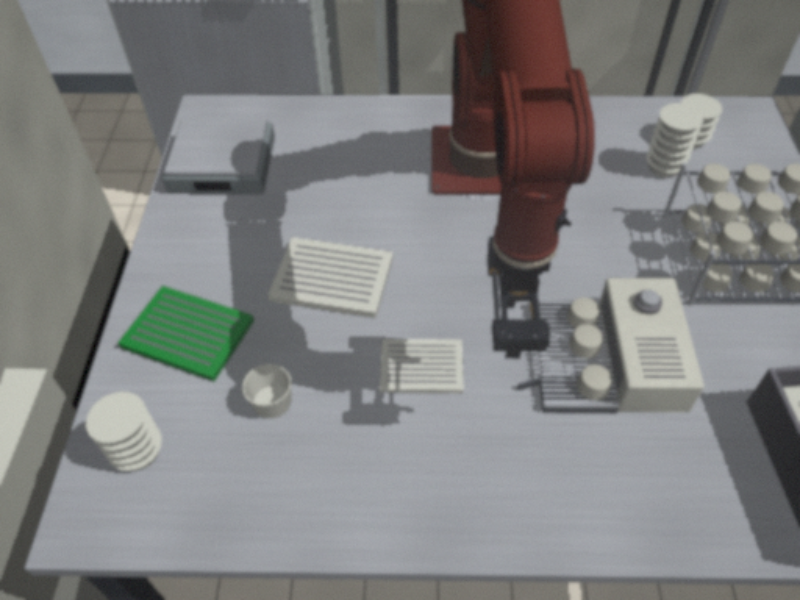

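View pics/side0.png

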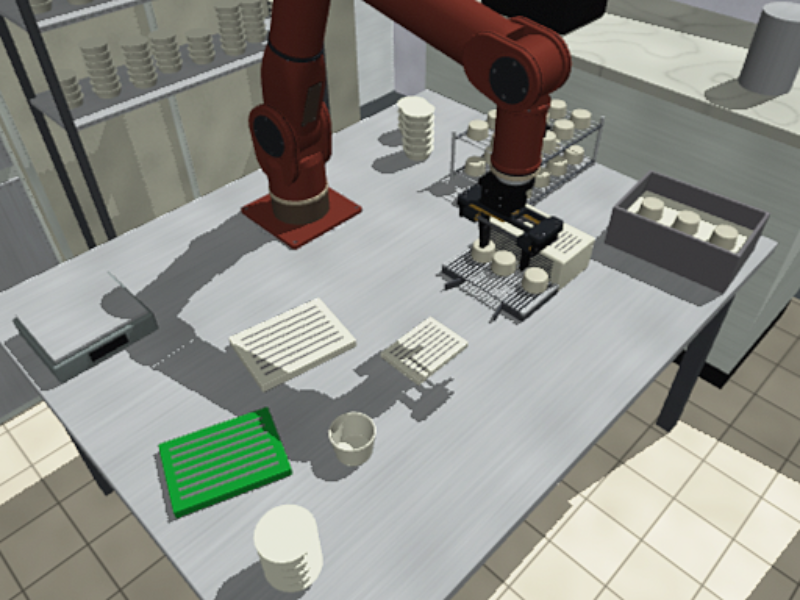

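The scene view shows the smaller white board at about (423,365). The dryer is at (620,345), with its slot facing left, and the mould is at (267,390). The larger white board at (333,275) and the green one are decoys. Next I'll measure using a rectified top view.

```bash
cat > h.py <<'E'
import numpy as np,cv2
from station import *
def cloud(f):
    z=f['z_map'];v,u=np.mgrid[:384,:512];K=f['mtx']
    P=np.stack([(u-K[0,2])/K[0,0]*z,(v-K[1,2])/K[1,1]*z,z],-1)
    return (P-f['t'])@f['R'], z>0
def pix(f,u,v,h):  # ray at height h
    d=f['R'].T@np.linalg.solve(f['mtx'],[u,v,1]);c=-f['R'].T@f['t'];return c+d*(h-c[2])/d[2]
def rect(f,h,x0,x1,y0,y1,s): # top view at plane z=h; rows: x increasing downward, cols y increasing right ; s px/m
    A=[[x0,y0],[x0,y1],[x1,y1],[x1,y0]];src=[]
    for x,y in A:
        p=f['mtx']@(f['R']@np.array([x,y,h])+f['t']);src.append(p[:2]/p[2])
    W,H=int((y1-y0)*s),int((x1-x0)*s)
    M=cv2.getPerspectiveTransform(np.float32(src),np.float32([[0,0],[W,0],[W,H],[0,H]]))
    return cv2.warpPerspective(f['image'],M,(W,H),flags=cv2.INTER_CUBIC)[:,:,::-1].copy()
E
python3 - <<'E'
from h import *
for n in('scene','side'):
    f=dict(np.load(n+'0.npz'))
    im=rect(f,0.018,.4,.9,-.4,.4,1000)
    for i in range(0,800,100): cv2.putText(im,f'{-.4+i/1000:.1f}',(i,10),0,.35,(0,0,255));cv2.line(im,(i,0),(i,499),(0,0,255),1)
    for i in range(0,500,100): cv2.putText(im,f'{.4+i/1000:.1f}',(0,i+10),0,.35,(0,0,255));cv2.line(im,(0,i),(799,i),(0,0,255),1)
    cv2.imwrite(f'pics/r_{n}0.png',im)
    P,m=cloud(f);print(n,-f['R'].T@f['t'])
    for (u,v) in ([(423,365),(665,300),(650,296),(267,390)] if n=='scene' else [(425,350),(352,440)]):
        u=int(u*.64);v=int(v*.64);print(P[v,u])
E
```

```text
scene [ 1.32511581 -0.14005561  1.15109655]
[ 0.57720076 -0.13456127  0.01469504]
[0.4862672  0.30384778 0.09452865]
[0.49253774 0.27206718 0.11557751]
[ 0.62976399 -0.41535523  0.00833137]
side [ 1.22081295 -0.8398541   1.04693667]
[ 0.58160894 -0.140524    0.01380205]
[ 0.63108604 -0.39039519  0.00242213]
```

View pics/r_scene0.png

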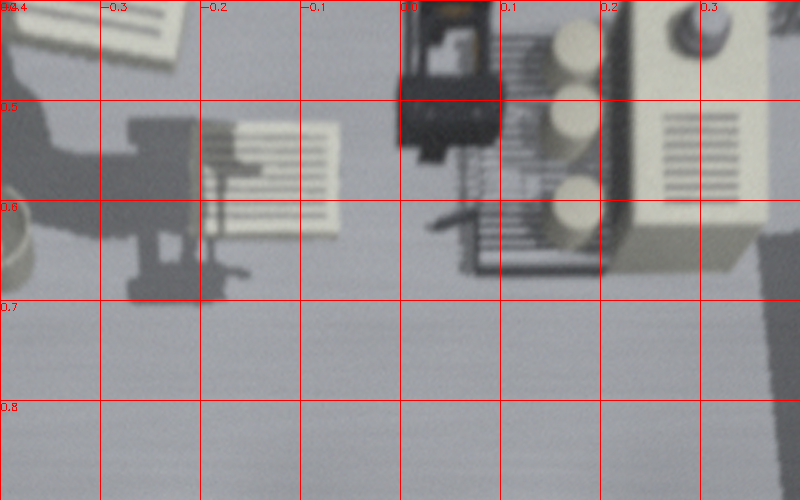

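View pics/r_side0.png

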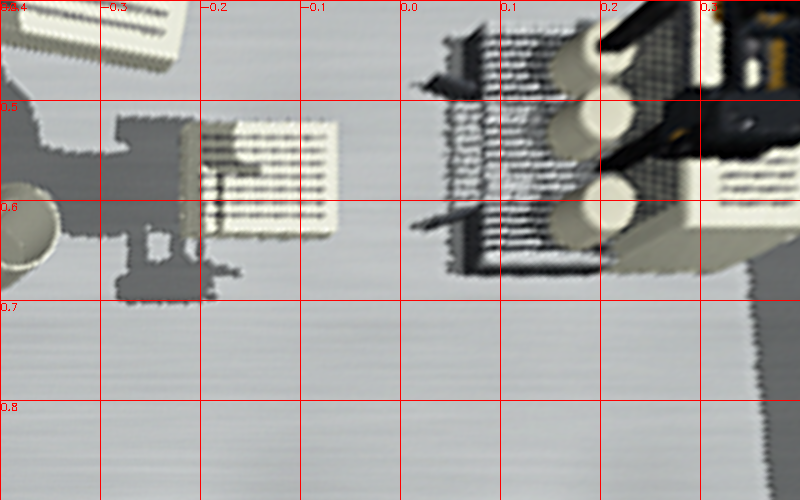

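The rectified views show the slot mouth at y≈0.08, x≈0.55, with the guides at x≈0.48 and 0.62. The board is centred near (0.578,-0.133). I'll refine both with enlarged crops at the right heights.

```bash
python3 - <<'E'
from h import *
def grid(im,x0,y0,s,step=.02):
    H,W=im.shape[:2]
    for i in range(int(round(W/s/step))+1):
        c=int(i*step*s);cv2.line(im,(c,0),(c,8),(0,0,255),1);cv2.putText(im,f'{(y0+i*step)*1000:.0f}',(c,18),0,.35,(0,0,255))
    for i in range(int(round(H/s/step))+1):
        c=int(i*step*s);cv2.line(im,(0,c),(8,c),(0,0,255),1);cv2.putText(im,f'{(x0+i*step)*1000:.0f}',(10,c+4),0,.35,(0,0,255))
    return im
S=dict(np.load('scene0.npz'));D=dict(np.load('side0.npz'))
cv2.imwrite('pics/board_s.png',grid(rect(S,.015,.50,.66,-.24,-.04,3000),.5,-.24,3000))
cv2.imwrite('pics/board_d.png',grid(rect(D,.015,.50,.66,-.24,-.04,3000),.5,-.24,3000))
cv2.imwrite('pics/rack_d.png',grid(rect(D,.026,.42,.70,0,.24,2100),.42,0,2100))
cv2.imwrite('pics/guide_d.png',grid(rect(D,.018,.46,.66,0,.2,2900),.46,0,2900))
cv2.imwrite('pics/house_s.png',grid(rect(S,.09,.40,.68,.18,.38,2100),.40,.18,2100))
E
```

```text
(no output)
```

View pics/board_s.png

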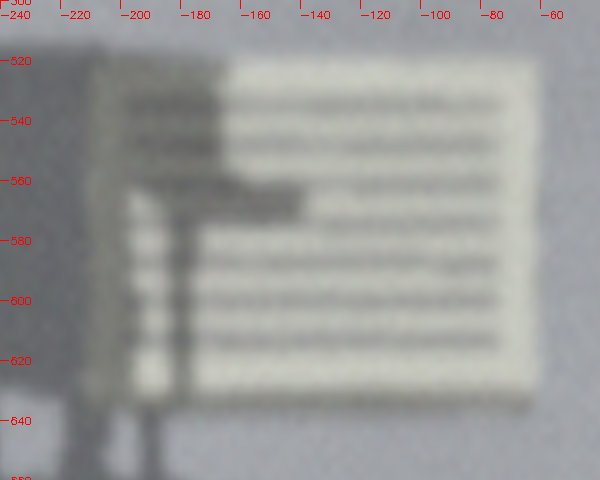

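View pics/board_d.png

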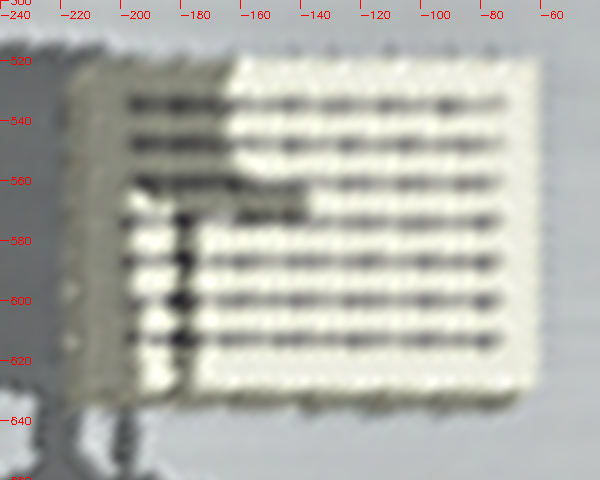

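View pics/rack_d.png

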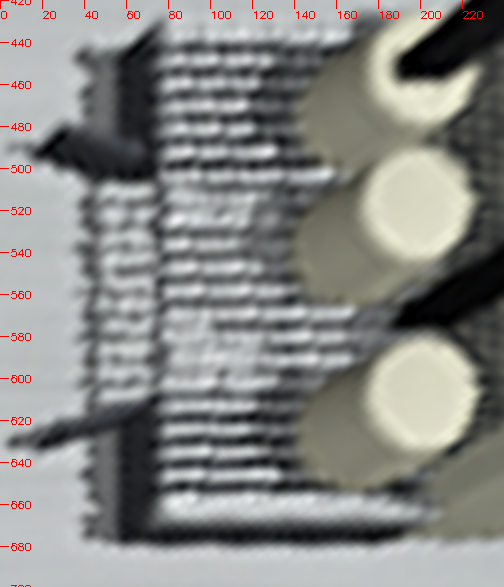

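View pics/guide_d.png

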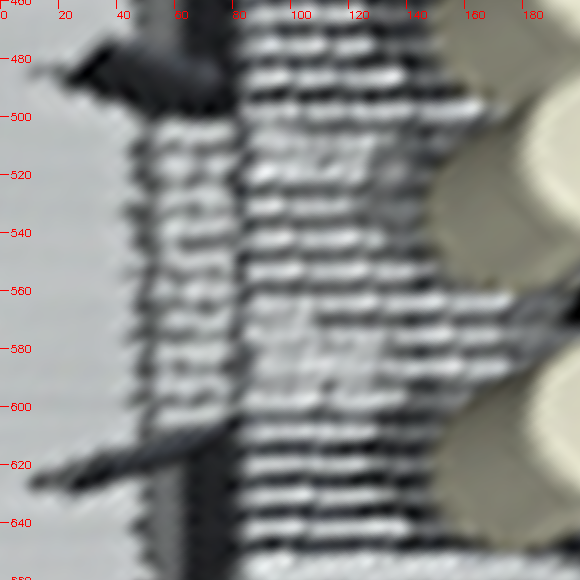

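View pics/house_s.png

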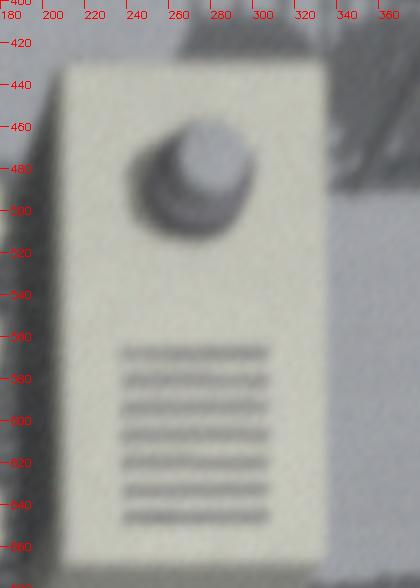

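The board is axis-aligned: top x 0.5195–0.6295, y -0.211 to -0.061. The slot centre line is at x≈0.551, the mouth at y≈0.078 and the yaw ≈0. Next is the tool's orientation.

```bash
cat >> h.py <<'E'
from scipy.spatial.transform import Rotation as Ro
def st():
    s=observe();R=Ro.from_euler('xyz',s['tool_rot']).as_matrix();return s,R
def go(p,Rg=None):
    s,R=st();print('t',s['t'],'pos',s['eef_pos'].round(4),'off mm',(R.T@(np.array(p)-s['eef_pos'])*1e3).round(1))
    if Rg is not None: print('turn deg',np.degrees(Ro.from_matrix(R.T@Rg).as_rotvec()).round(2))
# down poses: columns = tool x,y,z in world
RY=np.array([[0,0,1],[0,1,0],[-1,0,0]]).astype(float) # jaws along +y
RX=np.array([[0,1,0],[0,0,-1],[-1,0,0]]).astype(float) # jaws along +x
E
python3 -c "
from h import *
s,R=st();print(R.round(3));print([k for k in dir() if 'hold' in k])
go([.70,-.136,.12],RY);go([.70,-.136,.12],RX)
go([.70,-.136,.12],RY@np.diag([1,-1,-1]))
import station;print(getattr(station,'hold_point_z',None))"
```

```text
[[-0.002  1.     0.   ]
 [-0.     0.    -1.   ]
 [-1.    -0.002  0.   ]]
['hold_point_z']
t 0.1 pos [0.6496 0.     0.2217] off mm [101.7  50.6 136. ]
turn deg [-9.e+01 -7.e-02  7.e-02]
t 0.1 pos [0.6496 0.     0.2217] off mm [101.7  50.6 136. ]
turn deg [0.   0.01 0.09]
t 0.1 pos [0.6496 0.     0.2217] off mm [101.7  50.6 136. ]
turn deg [9.e+01 7.e-02 7.e-02]
0.0187
```

jog_arm(
  commands=[
    {"offset":[14,12,27],"turn":[0,0,0],"claw":0.7},
    {"offset":[14,12,27],"turn":[0,0,0],"claw":0.7},
    {"offset":[14,12,27],"turn":[0,0,0],"claw":0.7},
    {"offset":[14,12,27],"turn":[0,0,0],"claw":0.7},
    {"offset":[14,12,27],"turn":[0,0,0],"claw":0.7},
  ],
)

```text
t: 0.52
eef_pos: [0.7129, -0.1279, 0.1519]
tool_rot: [2.659, 1.565, 1.103]
force: [0.4, 0.5, 0.5]
finger_gap: 0.064
```

jog_arm(
  commands=[
    {"offset":[0,0,0],"turn":[-7,0,0],"claw":0.7},
    {"offset":[0,0,0],"turn":[-7,0,0],"claw":0.7},
    {"offset":[0,0,0],"turn":[-7,0,0],"claw":0.7},
    {"offset":[0,0,0],"turn":[-7,0,0],"claw":0.7},
    {"offset":[0,0,0],"turn":[-7,0,0],"claw":0.7},
    {"offset":[0,0,0],"turn":[-7,0,0],"claw":0.7},
    {"offset":[0,0,0],"turn":[-7,0,0],"claw":0.7},
    {"offset":[0,0,0],"turn":[-7,0,0],"claw":0.7},
    {"offset":[0,0,0],"turn":[-7,0,0],"claw":0.7},
    {"offset":[0,0,0],"turn":[-7,0,0],"claw":0.7},
  ],
)

```text
t: 1.35
eef_pos: [0.7076, -0.1399, 0.1372]
tool_rot: [-2.957, 1.553, 3.012]
force: [0.6, 0.7, -0.3]
finger_gap: 0.0609
```

jog_arm(
  commands=[
    {"offset":[0,0,0],"turn":[-7,0,0],"claw":0.7},
    {"offset":[0,0,0],"turn":[-7,0,0],"claw":0.7},
    {"offset":[0,0,0],"turn":[-5,0,0],"claw":0.7},
    {"offset":[0,0,0],"turn":[0,0,0],"claw":0.7},
  ],
)

```text
t: 1.68
eef_pos: [0.7063, -0.14, 0.1345]
tool_rot: [2.968, 1.549, 3.002]
force: [-0.1, -0.6, -0.6]
finger_gap: 0.0604
```

```bash
python3 -c "
from h import *
go([.67,-.136,.006],RY)
f=grab_frame('scene');np.savez('s1.npz',**f)
im=rect(f,.018,.45,.75,-.24,.2,1800);cv2.imwrite('pics/s1.png',im)"
```

```text
t 1.6833 pos [ 0.7063 -0.14    0.1345] off mm [129.3   4.8 -33.3]
turn deg [ 1.97 -1.23 -0.19]
```

View pics/s1.png

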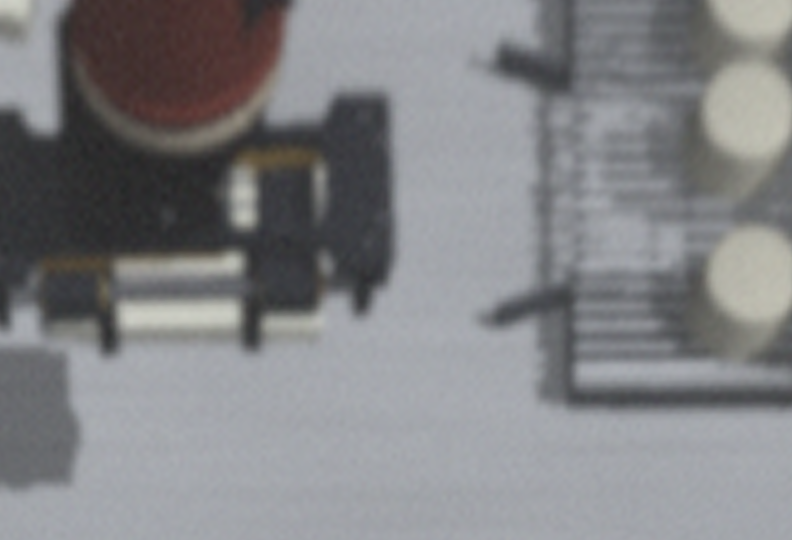

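jog_arm(
  commands=[
    {"offset":[26,1,-8],"turn":[2,-1.2,-0.2],"claw":0.7},
    {"offset":[26,1,-8],"turn":[0,0,0],"claw":0.7},
    {"offset":[26,1,-8],"turn":[0,0,0],"claw":0.7},
    {"offset":[26,1,-6],"turn":[0,0,0],"claw":0.7},
    {"offset":[0,0,0],"turn":[0,0,0],"claw":0.7},
  ],
)

```text
t: 2.15
eef_pos: [0.6758, -0.136, 0.0282]
tool_rot: [-0.104, 1.567, -0.131]
force: [-0.8, -0.0, -1.1]
finger_gap: 0.0608
```

```bash
python3 -c "
from h import *
go([.67,-.136,.006],RY)"
```

```text
t 2.15 pos [ 0.6758 -0.136   0.0282] off mm [22.1 -0.2 -5.9]
turn deg [-1.57  0.23  0.03]
```

jog_arm(
  commands=[
    {"offset":[12,0,-3],"turn":[-1.5,0.2,0],"claw":0.7},
    {"offset":[9,0,-3],"turn":[0,0,0],"claw":0.7},
    {"offset":[0,0,0],"turn":[0,0,0],"claw":0.7},
    {"offset":[0,0,0],"turn":[0,0,0],"claw":0.7},
  ],
)

```text
t: 2.48
eef_pos: [0.671, -0.1361, 0.0077]
tool_rot: [-0.521, 1.569, -0.525]
force: [-0.7, 0.1, 0.1]
finger_gap: 0.061
```

```bash
python3 -c "
from h import *
go([.618,-.136,.006],RY);print(st()[0]['force'])"
```

```text
t 2.4833 pos [ 0.671  -0.1361  0.0077] off mm [  1.6  -0.1 -53. ]
turn deg [-0.24  0.09  0.05]
[-0.7078909   0.05981271  0.1102785 ]
```

jog_arm(
  commands=[
    {"offset":[1,0,-8],"turn":[0,0,0],"claw":0.7},
    {"offset":[0,0,-8],"turn":[0,0,0],"claw":0.7},
    {"offset":[0,0,-8],"turn":[0,0,0],"claw":0.7},
    {"offset":[0,0,-6],"turn":[0,0,0],"claw":0.7},
    {"offset":[0,0,-5],"turn":[0,0,0],"claw":0.7},
    {"offset":[0,0,0],"turn":[0,0,0],"claw":0.7},
  ],
)

```text
t: 2.98
eef_pos: [0.6355, -0.1364, 0.0107]
tool_rot: [-0.234, 1.562, -0.239]
force: [-0.6, -0.2, -1.0]
finger_gap: 0.0612
```

```bash
python3 -c "
from h import *
go([.618,-.136,.006],RY);print(st()[0]['force'])
f=grab_frame('side');np.savez('d2.npz',**f)
im=rect(f,.015,.45,.70,-.26,.1,2100);cv2.imwrite('pics/d2.png',im)"
```

```text
t 2.9833 pos [ 0.6355 -0.1364  0.0107] off mm [  4.6   0.3 -17.5]
turn deg [-0.33  0.48  0.12]
[-0.63839824 -0.23046013 -1.00117046]
```

View pics/d2.png

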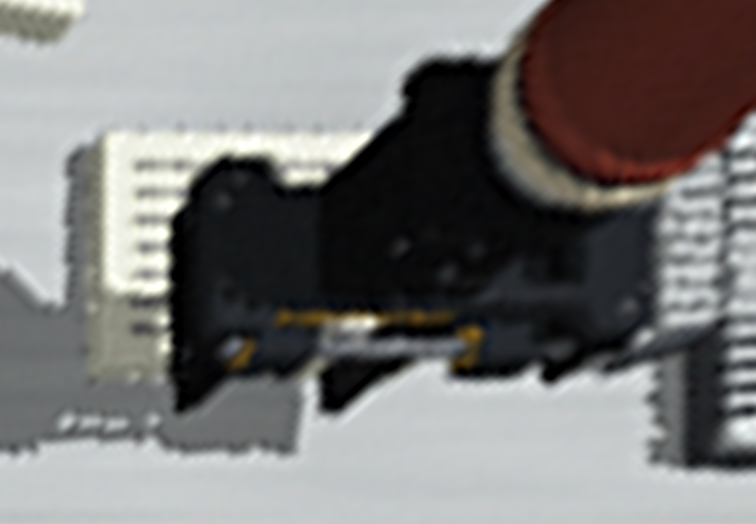

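jog_arm(
  commands=[
    {"offset":[4,0,-4],"turn":[0,0.4,0],"claw":0.7},
    {"offset":[2,0,-5],"turn":[0,0,0],"claw":0.7},
    {"offset":[1,0,-5],"turn":[0,0,0],"claw":0.7},
    {"offset":[0,0,0],"turn":[0,0,0],"claw":0.7},
    {"offset":[0,0,0],"turn":[0,0,0],"claw":0.7},
  ],
)

```text
t: 3.45
eef_pos: [0.6259, -0.1363, 0.0063]
tool_rot: [-0.246, 1.559, -0.251]
force: [3.1, 0.4, 0.8]
finger_gap: 0.0613
```

```bash
python3 -c "
from h import *
go([.6215,-.136,.006],RY);print(st()[0]['force'])
f=grab_frame('side');np.savez('d2.npz',**f)
im=rect(f,.015,.45,.70,-.26,.1,2100);cv2.imwrite('pics/d3.png',im)"
```

```text
t 3.45 pos [ 0.6259 -0.1363  0.0063] off mm [ 0.3  0.3 -4.4]
turn deg [-0.3   0.64  0.16]
[3.09994307 0.40178398 0.8489393 ]
```

View pics/d3.png

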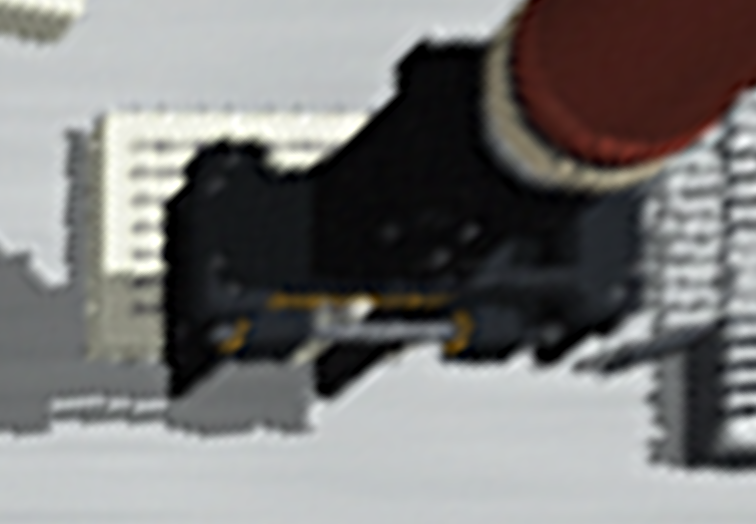

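The board's far edge is now at x≈0.503 (row 112), still straight. It needs about 5 mm more.

jog_arm(
  commands=[
    {"offset":[1,0,-5],"turn":[0,0.6,0],"claw":0.7},
    {"offset":[1,0,-3],"turn":[0,0,0],"claw":0.7},
    {"offset":[0,0,0],"turn":[0,0,0],"claw":0.7},
    {"offset":[0,0,0],"turn":[0,0,0],"claw":0.7},
  ],
)

```text
t: 3.83
eef_pos: [0.6191, -0.1362, 0.0048]
tool_rot: [-0.781, 1.567, -0.786]
force: [3.0, -1.3, 3.2]
finger_gap: 0.0613
```

```bash
python3 -c "
from h import *
go([.6205,-.136,.006],RY);print(st()[0]['force'])"
```

```text
t 3.8333 pos [ 0.6191 -0.1362  0.0048] off mm [-1.2  0.2  1.4]
turn deg [-0.28  0.17  0.17]
[ 3.02130889 -1.30049643  3.15126675]
```

jog_arm(
  commands=[
    {"offset":[-1,0,8],"turn":[0,0,0],"claw":0.7},
    {"offset":[-5,0,14],"turn":[0,0,0],"claw":0.7},
    {"offset":[-25,-10,5],"turn":[7,0,0],"claw":0.7},
    {"offset":[-25,-15,0],"turn":[7,0,0],"claw":0.7},
    {"offset":[-10,-20,0],"turn":[7,0,0],"claw":0.7},
    {"offset":[0,-15,0],"turn":[7,0,0],"claw":0.7},
    {"offset":[0,-10,0],"turn":[7,0,0],"claw":0.7},
    {"offset":[0,0,0],"turn":[7,0,0],"claw":0.7},
    {"offset":[0,0,0],"turn":[7,0,0],"claw":0.7},
    {"offset":[0,0,0],"turn":[7,0,0],"claw":0.7},
  ],
)

```text
t: 4.67
eef_pos: [0.6217, -0.2053, 0.0663]
tool_rot: [-2.214, 1.548, 3.067]
force: [0.1, 0.2, 0.3]
finger_gap: 0.061
```

jog_arm(
  commands=[
    {"offset":[0,0,0],"turn":[7,0,0],"claw":0.7},
    {"offset":[0,0,0],"turn":[7,0,0],"claw":0.7},
    {"offset":[0,0,0],"turn":[7,0,0],"claw":0.7},
    {"offset":[0,0,0],"turn":[7,0,0],"claw":0.7},
    {"offset":[0,0,0],"turn":[4,0,0],"claw":0.7},
    {"offset":[0,0,0],"turn":[0,0,0],"claw":0.7},
  ],
)

```text
t: 5.17
eef_pos: [0.6171, -0.2047, 0.0612]
tool_rot: [-1.67, 1.532, 3.031]
force: [-0.8, -0.5, -0.1]
finger_gap: 0.0611
```

```bash
python3 -c "
from h import *
go([.553,-.255,.09],RX);print(st()[0]['force'])
f=grab_frame('scene');np.savez('s4.npz',**f)
im=rect(f,.015,.45,.70,-.3,.1,1900);cv2.imwrite('pics/s4.png',im)
f=grab_frame('side')
im=rect(f,.015,.45,.70,-.3,.1,1900);cv2.imwrite('pics/d4.png',im)"
```

```text
t 5.1667 pos [ 0.6171 -0.2047  0.0612] off mm [-26.5 -64.6  50.9]
turn deg [-0.62 -0.23  2.22]
[-0.83824325 -0.49609618 -0.05644483]
```

View pics/s4.png

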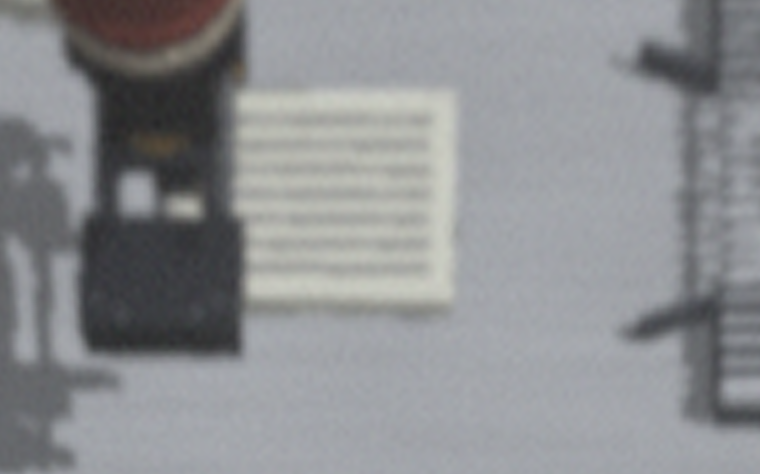

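View pics/d4.png

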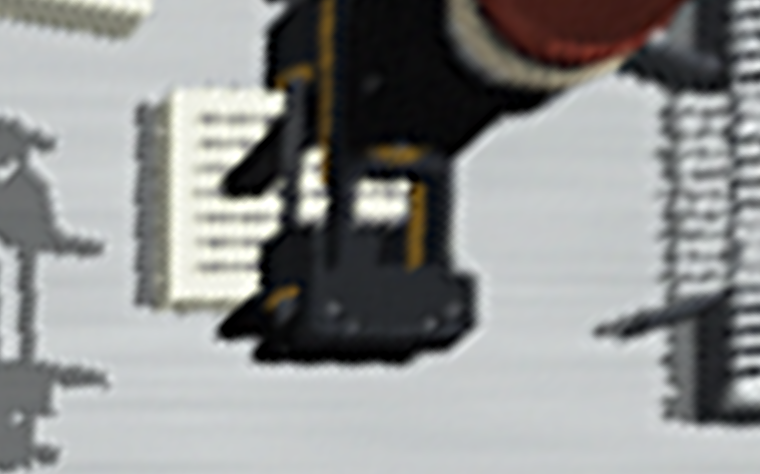

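The board is now in line with the guides, spanning x 0.498–0.609 against the slot's 0.497–0.609. I'll move behind it next.

jog_arm(
  commands=[
    {"offset":[-10,-10,12],"turn":[-0.6,-0.2,2.2],"claw":0.7},
    {"offset":[-5,-20,14],"turn":[0,0,0],"claw":0.7},
    {"offset":[0,-20,14],"turn":[0,0,0],"claw":0.7},
    {"offset":[0,-14,12],"turn":[0,0,0],"claw":0.7},
    {"offset":[0,0,0],"turn":[0,0,0],"claw":0.7},
    {"offset":[0,0,0],"turn":[0,0,0],"claw":0.7},
  ],
)

```text
t: 5.77
eef_pos: [0.5511, -0.2574, 0.0751]
tool_rot: [-2.295, 1.567, 2.445]
force: [1.4, -0.2, -0.3]
finger_gap: 0.0609
```

```bash
python3 -c "
from h import *
go([.553,-.25,.006],RX)"
```

```text
t 5.7667 pos [ 0.5511 -0.2574  0.0751] off mm [69.1  2.3 -7.2]
turn deg [ 1.58 -0.15  0.17]
```

jog_arm(
  commands=[
    {"offset":[20,2,-2],"turn":[1.6,0,0],"claw":0.7},
    {"offset":[20,0,-2],"turn":[0,0,0],"claw":0.7},
    {"offset":[18,0,0],"turn":[0,0,0],"claw":0.7},
    {"offset":[8,0,0],"turn":[0,0,0],"claw":0.7},
    {"offset":[3,0,0],"turn":[0,0,0],"claw":0.7},
    {"offset":[0,0,0],"turn":[0,0,0],"claw":0.7},
  ],
)

```text
t: 6.27
eef_pos: [0.557, -0.2505, 0.0046]
tool_rot: [-3.022, 1.567, 1.701]
force: [-0.5, 0.1, 0.3]
finger_gap: 0.0609
```

```bash
python3 -c "
from h import *
go([.553,-.11,.005],RX);print(st()[0]['force'])"
```

```text
t 6.2667 pos [ 0.557  -0.2505  0.0046] off mm [ 1.000e-01 -2.600e+00 -1.406e+02]
turn deg [ 0.58 -0.2   0.02]
[-0.45668957  0.14022217  0.26373621]
```

jog_arm(
  commands=[
    {"offset":[0,-2,-8],"turn":[0.5,0,0],"claw":0.7},
    {"offset":[0,-1,-9],"turn":[0,0,0],"claw":0.7},
    {"offset":[0.5,0,-9],"turn":[0,0,0],"claw":0.7},
    {"offset":[0.5,0,-9],"turn":[0,0,0],"claw":0.7},
    {"offset":[0.5,0,-9],"turn":[0,0,0],"claw":0.7},
    {"offset":[0,0,-9],"turn":[0,0,0],"claw":0.7},
  ],
)

```text
t: 6.77
eef_pos: [0.5555, -0.1948, 0.0066]
tool_rot: [1.796, 1.567, 0.226]
force: [0.6, -1.3, -1.0]
finger_gap: 0.0612
```

```bash
python3 -c "
from h import *
go([.553,-.11,.005],RX);print(st()[0]['force'])"
```

```text
t 6.7667 pos [ 0.5555 -0.1948  0.0066] off mm [  1.7  -2.5 -84.8]
turn deg [ 0.   -0.05 -0.22]
[ 0.59038568 -1.28158334 -1.02979318]
```

jog_arm(
  commands=[
    {"offset":[1,-0.5,-9],"turn":[0,0,0],"claw":0.7},
    {"offset":[1,-0.5,-9],"turn":[0,0,0],"claw":0.7},
    {"offset":[0.5,-0.5,-9],"turn":[0,0,0],"claw":0.7},
    {"offset":[0.5,0,-9],"turn":[0,0,0],"claw":0.7},
    {"offset":[0.5,0,-9],"turn":[0,0,0],"claw":0.7},
    {"offset":[0.5,0,-9],"turn":[0,0,0],"claw":0.7},
    {"offset":[0.5,0,-7],"turn":[0,0,0],"claw":0.7},
    {"offset":[0,0,0],"turn":[0,0,0],"claw":0.7},
  ],
)

```text
t: 7.43
eef_pos: [0.5562, -0.1276, 0.0046]
tool_rot: [1.309, 1.561, -0.26]
force: [-0.0, -1.8, 1.6]
finger_gap: 0.061
```

```bash
python3 -c "
from h import *
go([.553,.05,.005],RX);print(st()[0]['force'])
f=grab_frame('scene');np.savez('s4.npz',**f)
im=rect(f,.015,.45,.70,-.25,.15,1900);cv2.imwrite('pics/s5.png',im)
f=grab_frame('side')
im=rect(f,.015,.45,.70,-.25,.15,1900);cv2.imwrite('pics/d5.png',im)"
```

```text
t 7.4333 pos [ 0.5562 -0.1276  0.0046] off mm [  -0.9   -3.  -177.6]
turn deg [ 0.07  0.15 -0.56]
[-0.04320443 -1.78242062  1.61951685]
```

View pics/s5.png

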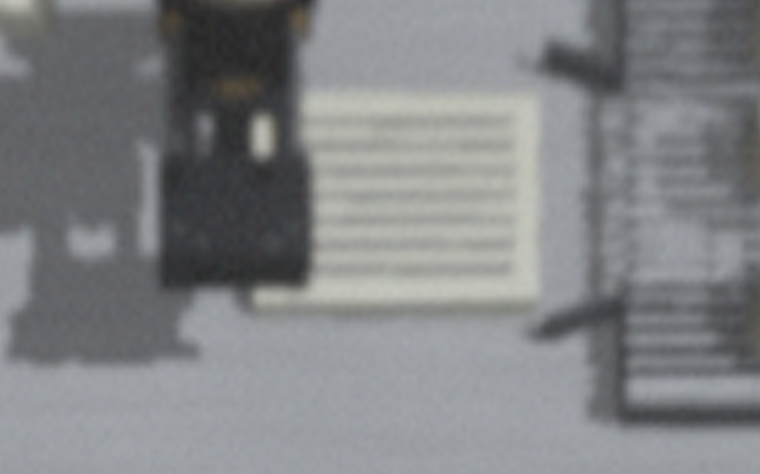

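View pics/d5.png

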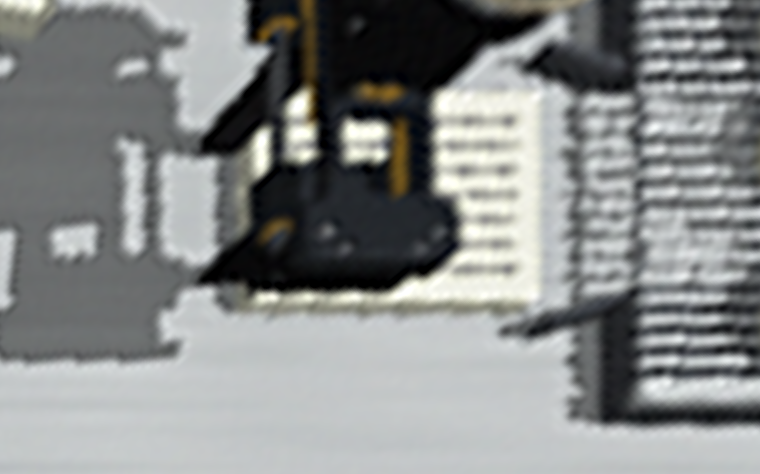

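The board is straight and centred (rows 92–303), with its leading edge at y≈0.034 just entering the guides. I'll keep pushing.

jog_arm(
  commands=[
    {"offset":[-0.5,-1,-9],"turn":[0,0,-0.5],"claw":0.7},
    {"offset":[0.5,-0.5,-9],"turn":[0,0,0],"claw":0.7},
    {"offset":[0.5,-0.5,-9],"turn":[0,0,0],"claw":0.7},
    {"offset":[0.5,0,-9],"turn":[0,0,0],"claw":0.7},
    {"offset":[0.5,0,-9],"turn":[0,0,0],"claw":0.7},
    {"offset":[0.5,0,-7],"turn":[0,0,0],"claw":0.7},
  ],
)

```text
t: 8.03
eef_pos: [0.5515, -0.0825, 0.0024]
tool_rot: [-0.296, 1.558, -1.873]
force: [-6.4, -31.3, 16.1]
finger_gap: 0.0609
```

```bash
python3 -c "
from h import *
go([.553,.046,.005],RX);print(st()[0]['force'],st()[0]['torque'])"
```

```text
t 8.0333 pos [ 0.5515 -0.0825  0.0024] off mm [  -4.2    0.7 -128.5]
turn deg [-0.32  0.68  0.21]
[ -6.44108633 -31.3442333   16.09706757] [-7.16470826  1.68896282  0.73655998]
```

The wrist shows 31 N of resistance just as the leading edge reaches the mouth. I'll stop and look.

jog_arm(
  commands=[
    {"offset":[-3,0,3],"turn":[0,0.7,0],"claw":0.7},
    {"offset":[0,0,0],"turn":[0,0,0],"claw":0.7},
  ],
)

```text
t: 8.2
eef_pos: [0.5504, -0.0836, 0.005]
tool_rot: [-1.722, 1.565, 2.986]
force: [0.6, -0.5, -0.0]
finger_gap: 0.0606
```

```bash
python3 -c "
from h import *
go([.553,.046,.005],RX);print(st()[0]['force'],st()[0]['torque'])
f=grab_frame('scene');np.savez('s6.npz',**f)
im=rect(f,.018,.47,.64,-.12,.12,3200);cv2.imwrite('pics/s6.png',im)
f=grab_frame('side')
im=rect(f,.018,.47,.64,-.12,.12,3200);cv2.imwrite('pics/d6.png',im)"
```

```text
t 8.2 pos [ 0.5504 -0.0836  0.005 ] off mm [ 1.000e-01  2.100e+00 -1.296e+02]
turn deg [-0.23 -0.05  0.32]
[ 0.57176419 -0.45185037 -0.0092655 ] [-0.01209044  0.03790959  0.03048881]
```

View pics/s6.png

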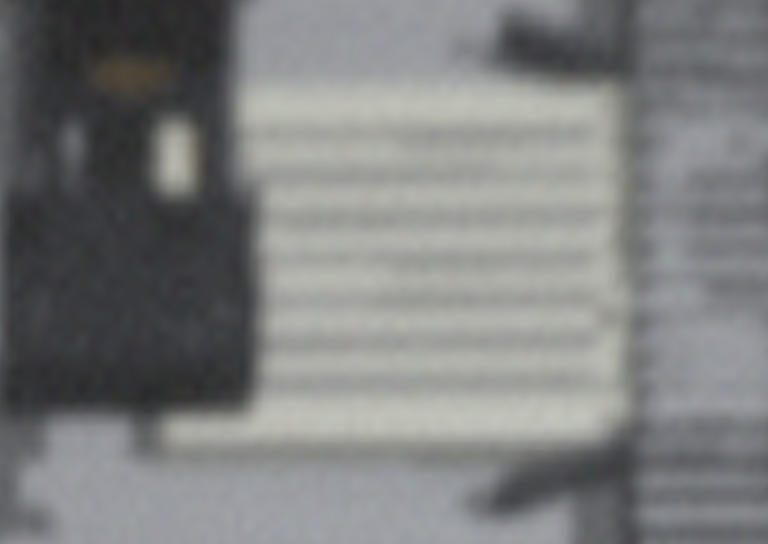

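View pics/d6.png

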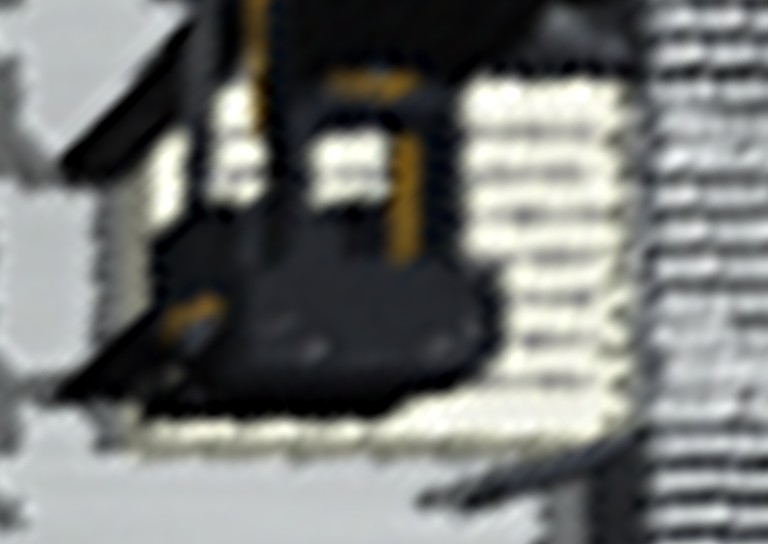

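```bash
python3 -c "
from h import *
f=grab_frame('wrist');cv2.imwrite('pics/w6.png',cv2.resize(f['image'][:,:,::-1],(800,600)))
f=grab_frame('side');np.savez('d6.npz',**f)
p=f['mtx']@(f['R']@np.array([.55,.07,.015])+f['t']);u,v=(p[:2]/p[2]).astype(int);print(u,v)
cv2.imwrite('pics/d6c.png',cv2.resize(f['image'][v-45:v+45,u-60:u+60,::-1],(800,600),interpolation=cv2.INTER_CUBIC))"
```

```text
306 187
```

View pics/w6.png

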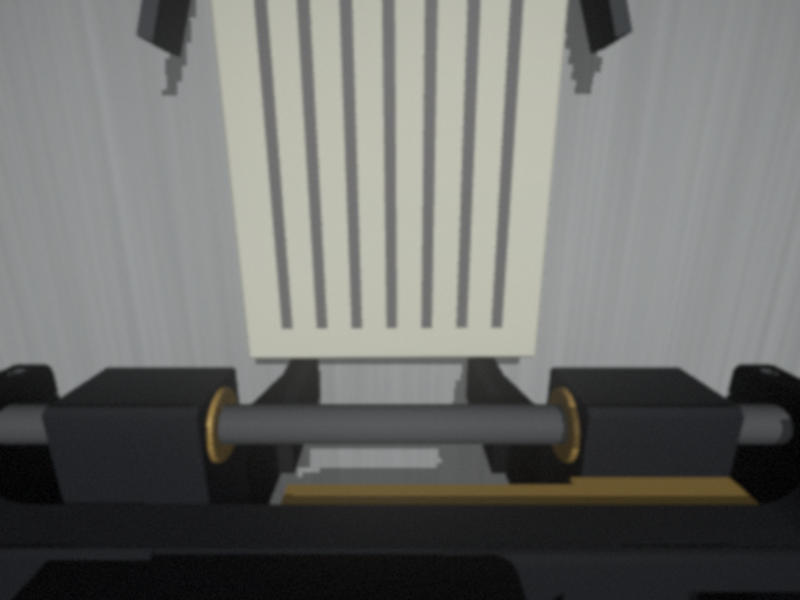

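View pics/d6c.png

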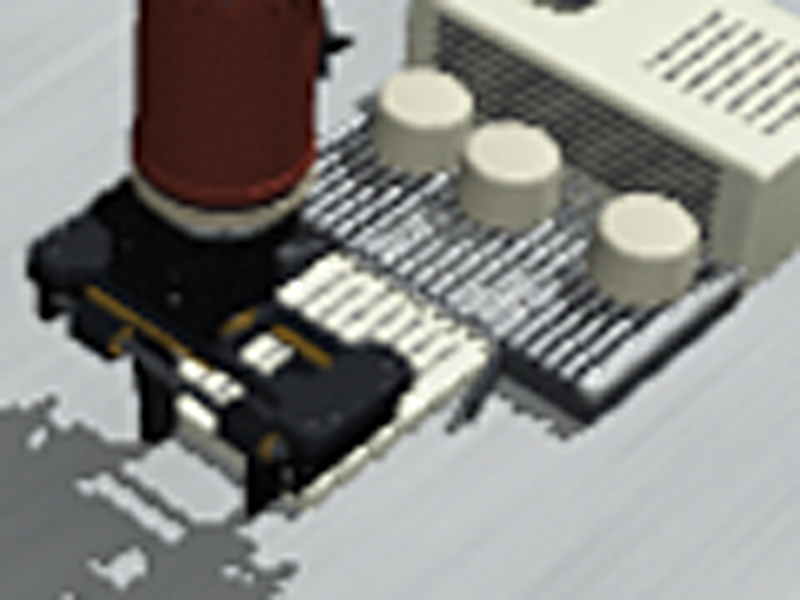

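The wrist view shows the board nearly centred between the guide tips: tips near (180,50) and (600,48), board edges near 219 and 563. I'll measure this precisely in an enlarged crop.

```bash
cat >> h.py <<'E'
def wrectf(h,x0,x1,y0,y1,s):
    st_,R=st();f=grab_frame('wrist');M=f['mount'];Rc=R@M[:3,:3];tc=R@M[:3,3]+st_['eef_pos']
    g=dict(f);g['R']=Rc.T;g['t']=-Rc.T@tc
    return g
E
python3 -c "
from h import *
g=wrectf(0,0,0,0,0,0);np.savez('w6.npz',**g);print(-g['R'].T@g['t'])
im=rect(g,.015,.46,.65,-.08,.07,4000);cv2.imwrite('pics/w6r.png',im)
im=g['image'][:64,:,::-1];cv2.imwrite('pics/w6c.png',np.vstack([cv2.resize(im[:,60:260],(800,256),interpolation=cv2.INTER_CUBIC),cv2.resize(im[:,250:450],(800,256),interpolation=cv2.INTER_CUBIC)]))
"
```

```text
[ 0.55123152 -0.00448253  0.16621056]
```

View pics/w6r.png

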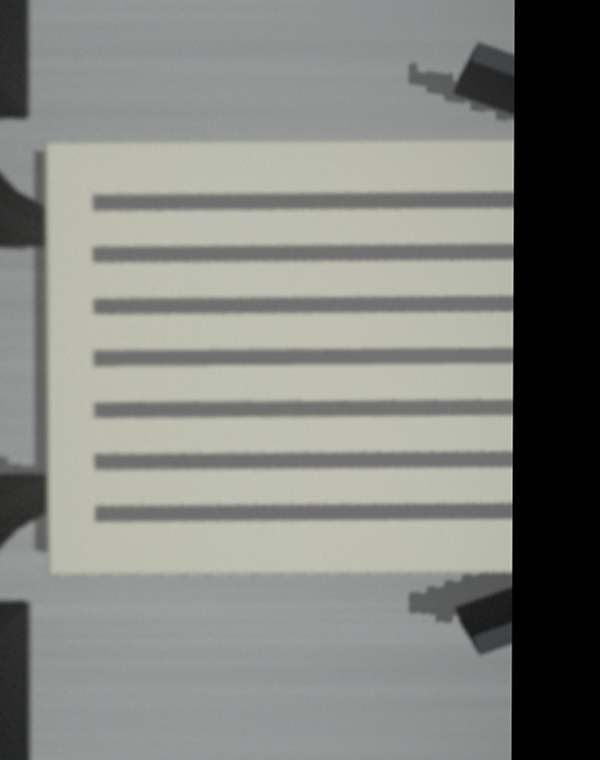

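View pics/w6c.png

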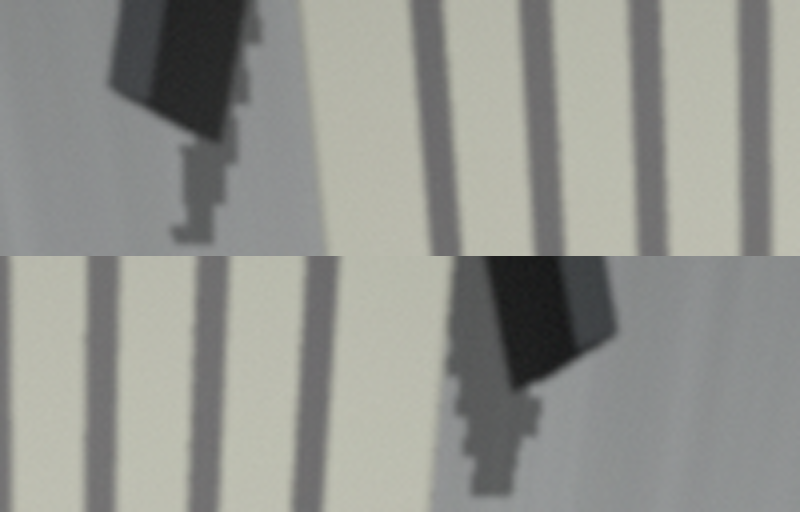

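In the rectified wrist view the guide-tip midline is at x≈0.5475 and the board's is at 0.549. So the board sits about 1.7 mm too far toward +x and catches the +x beam. I'll push gently while dragging toward -x.

jog_arm(
  commands=[
    {"offset":[0,-2,-3],"turn":[0,0,0],"claw":0.7},
    {"offset":[0,-2,-2],"turn":[0,0,0],"claw":0.7},
    {"offset":[0,-2,-2],"turn":[0,0,0],"claw":0.7},
    {"offset":[0,-2,-2],"turn":[0,0,0],"claw":0.7},
  ],
)

```text
t: 8.78
eef_pos: [0.5427, -0.0735, 0.0044]
tool_rot: [-1.523, 1.566, -3.097]
force: [0.7, -1.5, -0.2]
finger_gap: 0.0607
```

```bash
python3 -c "
from h import *
go([.548,.046,.005],RX);print(st()[0]['force'],st()[0]['torque'])
g=wrectf(0,0,0,0,0,0)
im=rect(g,.015,.46,.65,-.08,.07,4000);cv2.imwrite('pics/w7r.png',im)"
```

```text
t 8.7833 pos [ 0.5427 -0.0735  0.0044] off mm [  -0.7    4.8 -119.5]
turn deg [-0.2   0.01  0.27]
[ 0.6712903  -1.5210425  -0.23058009] [-0.42087155 -0.25337091 -0.11373627]
```

View pics/w7r.png

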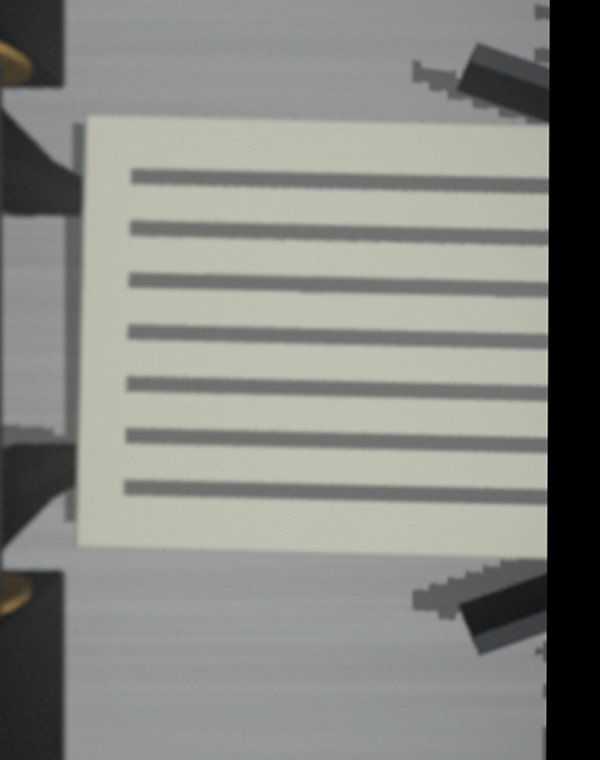

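The board has slipped into the mouth (leading edge ≈0.09) but is turned about 0.02 rad. I'll keep pushing while dragging the tail back toward +x.

jog_arm(
  commands=[
    {"offset":[0,1.5,-4],"turn":[0,0,0],"claw":0.7},
    {"offset":[0,1.5,-4],"turn":[0,0,0],"claw":0.7},
    {"offset":[0,1.5,-4],"turn":[0,0,0],"claw":0.7},
    {"offset":[0,1,-4],"turn":[0,0,0],"claw":0.7},
  ],
)

```text
t: 9.17
eef_pos: [0.5474, -0.0573, 0.0044]
tool_rot: [-1.369, 1.565, -2.945]
force: [-0.9, -2.8, 2.5]
finger_gap: 0.061
```

```bash
python3 -c "
from h import *
go([.548,.046,.005],RX);print(st()[0]['force'],st()[0]['torque'])
g=wrectf(0,0,0,0,0,0)
im=rect(g,.015,.46,.65,-.08,.07,4000);cv2.imwrite('pics/w8r.png',im)"
```

```text
t 9.1667 pos [ 0.5474 -0.0573  0.0044] off mm [-8.000e-01  1.000e-01 -1.033e+02]
turn deg [-0.28  0.07  0.35]
[-0.91428751 -2.82864523  2.48434558] [-0.69031719  0.15965361  0.06873398]
```

View pics/w8r.png

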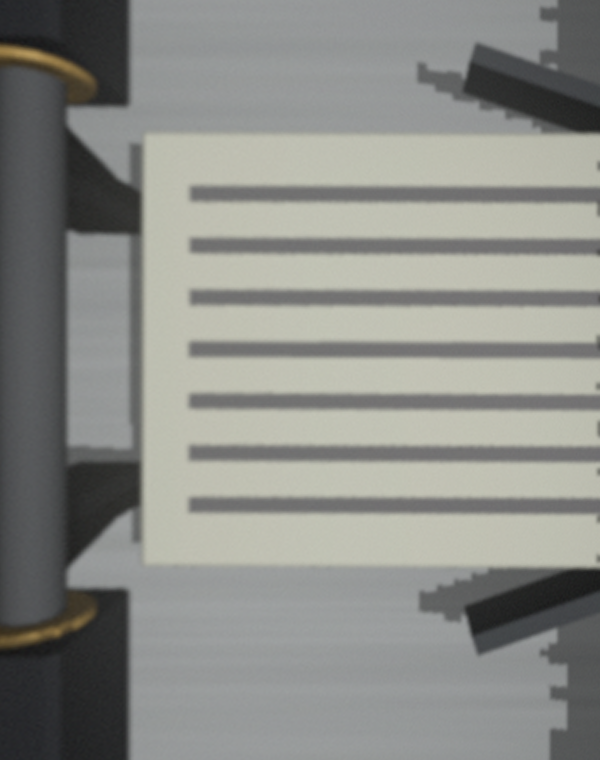

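The board is now centred at row 350 (x≈0.5475), straight and inside the slot. I'll continue straight in.

jog_arm(
  commands=[
    {"offset":[-0.5,0,-6],"turn":[0,0,0],"claw":0.7},
    {"offset":[0,0,-6],"turn":[0,0,0],"claw":0.7},
    {"offset":[0,0,-6],"turn":[0,0,0],"claw":0.7},
    {"offset":[0,0,-6],"turn":[0,0,0],"claw":0.7},
    {"offset":[0,0,-6],"turn":[0,0,0],"claw":0.7},
    {"offset":[0,0,-6],"turn":[0,0,0],"claw":0.7},
  ],
)

```text
t: 9.72
eef_pos: [0.5477, -0.0168, 0.0047]
tool_rot: [-1.445, 1.564, -3.02]
force: [-0.3, -3.0, -0.6]
finger_gap: 0.061
```

```bash
python3 -c "
from h import *
go([.5475,.046,.005],RX);print(st()[0]['force'],st()[0]['torque'])"
```

```text
t 9.7167 pos [ 0.5477 -0.0168  0.0047] off mm [ -0.4  -0.5 -62.8]
turn deg [-0.23  0.04  0.36]
[-0.30020775 -2.99960788 -0.64251694] [-0.58379735 -0.03613202  0.00562485]
```

jog_arm(
  commands=[
    {"offset":[0,0,-6],"turn":[0,0,-0.3],"claw":0.7},
    {"offset":[0,0,-6],"turn":[0,0,0],"claw":0.7},
    {"offset":[0,0,-6],"turn":[0,0,0],"claw":0.7},
    {"offset":[0,0,-6],"turn":[0,0,0],"claw":0.7},
    {"offset":[0,0,-6],"turn":[0,0,0],"claw":0.7},
    {"offset":[0,0,-5],"turn":[0,0,0],"claw":0.7},
    {"offset":[0,0,-5],"turn":[0,0,0],"claw":0.7},
  ],
)

```text
t: 10.3
eef_pos: [0.5477, 0.0284, 0.0047]
tool_rot: [-1.516, 1.558, -3.09]
force: [-0.4, -2.3, 0.9]
finger_gap: 0.0607
```

```bash
python3 -c "
from h import *
go([.5475,.046,.005],RX);print(st()[0]['force'],st()[0]['torque'])
g=wrectf(0,0,0,0,0,0)
im=g['image'][:,:,::-1];cv2.imwrite('pics/w9.png',cv2.resize(im,(800,600)))"
```

```text
t 10.3 pos [0.5477 0.0284 0.0047] off mm [ -0.3  -0.2 -17.6]
turn deg [-0.18  0.04  0.71]
[-0.43333128 -2.25844197  0.91097143] [-0.67695847  0.01327085  0.0108509 ]
```

View pics/w9.png

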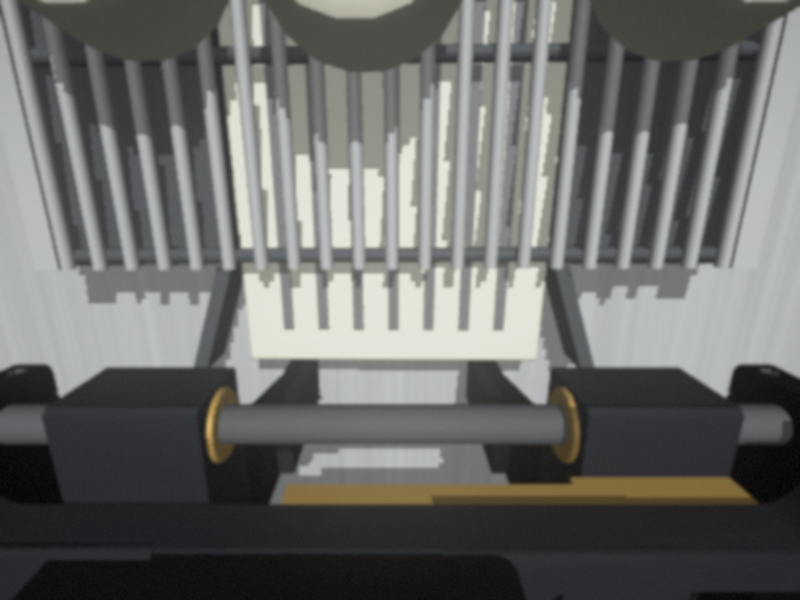

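About 37 mm of board still shows in front of the rack. I'll take smaller steps until it meets the stop.

jog_arm(
  commands=[
    {"offset":[0,0,-4],"turn":[0,0,0.7],"claw":0.7},
    {"offset":[0,0,-4],"turn":[0,0,0],"claw":0.7},
    {"offset":[0,0,-3],"turn":[0,0,0],"claw":0.7},
    {"offset":[0,0,-2],"turn":[0,0,0],"claw":0.7},
  ],
)

```text
t: 10.68
eef_pos: [0.5474, 0.0438, 0.0045]
tool_rot: [1.472, 1.57, -0.101]
force: [-0.1, -2.1, -0.6]
finger_gap: 0.0609
```

jog_arm(
  commands=[
    {"offset":[0,0,-3],"turn":[0,0,0],"claw":0.7},
    {"offset":[0,0,-2],"turn":[0,0,0],"claw":0.7},
  ],
)

```text
t: 10.85
eef_pos: [0.5477, 0.0463, 0.0046]
tool_rot: [0.365, 1.567, -1.209]
force: [1.0, -14.4, 1.4]
finger_gap: 0.0611
```

```bash
python3 -c "
from h import *
go([.5475,.046,.005],RX);print(st()[0]['force'],st()[0]['torque'])"
```

```text
t 10.85 pos [0.5477 0.0463 0.0046] off mm [-0.4 -0.2  0.3]
turn deg [-0.19  0.2  -0.08]
[  1.02865602 -14.36863609   1.4308916 ] [-3.06692861 -0.13559234  0.27237735]
```

jog_arm(
  commands=[
    {"offset":[0,0,-2],"turn":[0,0,0],"claw":0.7},
    {"offset":[0,0,-1],"turn":[0,0,0],"claw":0.7},
  ],
)

```text
t: 11.02
eef_pos: [0.5477, 0.0459, 0.0046]
tool_rot: [0.11, 1.563, -1.466]
force: [-0.4, -3.1, 1.2]
finger_gap: 0.0612
```

```bash
python3 -c "
from h import *
go([.5475,.046,.005],RX);print(st()[0]['force'],st()[0]['torque'])
g=wrectf(0,0,0,0,0,0);np.savez('w10.npz',**g)
im=rect(g,.015,.47,.63,.04,.10,5000);cv2.imwrite('pics/w10r.png',im);im=g['image'][:,:,::-1];cv2.imwrite('pics/w10.png',cv2.resize(im,(800,600)))"
```

```text
t 11.0167 pos [0.5477 0.0459 0.0046] off mm [-0.4 -0.2 -0.1]
turn deg [-0.3   0.42 -0.05]
[-0.44505155 -3.07068694  1.19531203] [-0.71907081  0.18163701  0.18352733]
```

View pics/w10r.png

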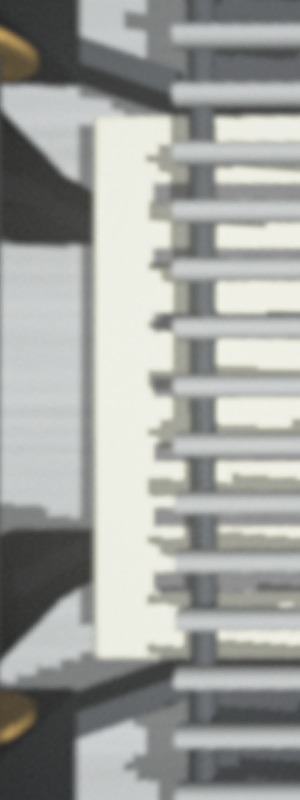

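View pics/w10.png

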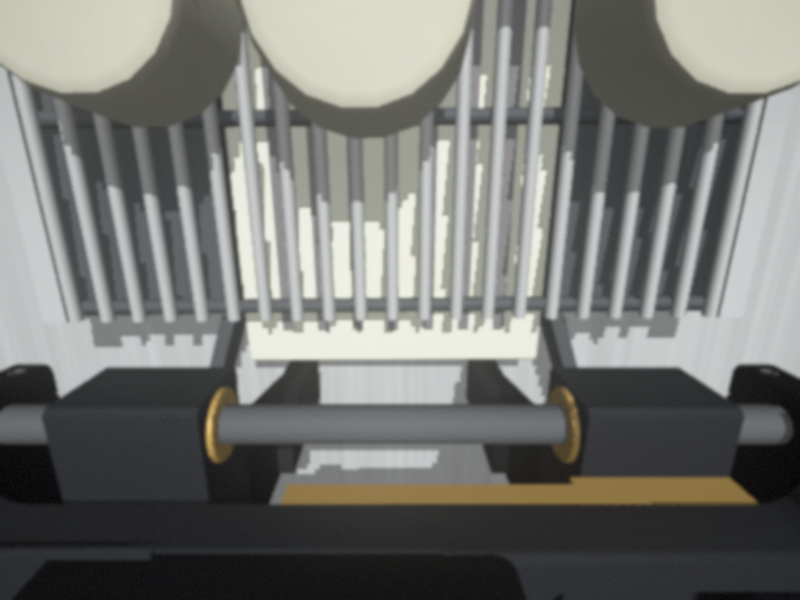

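The trailing edge is at y≈0.059 and the rack front at 0.078, so about 19 mm shows, as expected at home. I'll confirm with one firmer push.

jog_arm(
  commands=[
    {"offset":[0,0,-3],"turn":[0,0.4,0],"claw":0.7},
    {"offset":[0,0,-3],"turn":[0,0,0],"claw":0.7},
    {"offset":[0,0,-3],"turn":[0,0,0],"claw":0.7},
  ],
)

```text
t: 11.32
eef_pos: [0.5476, 0.0461, 0.0045]
tool_rot: [-0.051, 1.561, -1.631]
force: [-0.4, -12.1, 2.7]
finger_gap: 0.0612
```

It is firm at 12 N with no further motion, so the board is home. I'll retract, rise and move on to the button with the claw closed.

jog_arm(
  commands=[
    {"offset":[0,0,8],"turn":[0,0,0],"claw":0.7},
    {"offset":[0,0,10],"turn":[0,0,0],"claw":0.7},
    {"offset":[-15,0,5],"turn":[0,0,0],"claw":0.7},
    {"offset":[-30,0,0],"turn":[0,0,0],"claw":0.5},
    {"offset":[-30,0,0],"turn":[0,0,0],"claw":0.3},
    {"offset":[-30,0,0],"turn":[0,0,0],"claw":0},
    {"offset":[-30,0,0],"turn":[0,0,0],"claw":0},
    {"offset":[-30,0,0],"turn":[0,0,0],"claw":0},
    {"offset":[-20,0,0],"turn":[0,0,0],"claw":0},
    {"offset":[0,0,0],"turn":[0,0,0],"claw":0},
  ],
)

```text
t: 12.15
eef_pos: [0.5451, 0.0236, 0.196]
tool_rot: [-1.149, 1.564, -2.728]
force: [0.2, 0.1, 0.3]
finger_gap: 0.022
```

```bash
python3 -c "
from h import *
go([.4925,.2,.2],RX);print(st()[0]['force'])
g=wrectf(0,0,0,0,0,0);np.savez('w11.npz',**g)
im=g['image'][:,:,::-1];cv2.imwrite('pics/w11.png',cv2.resize(im,(800,600)))"
```

```text
t 12.15 pos [0.5451 0.0236 0.196 ] off mm [  -4.2  -54.1 -175.9]
turn deg [-0.48  0.16  0.36]
[0.16113095 0.11020174 0.30074313]
```

View pics/w11.png

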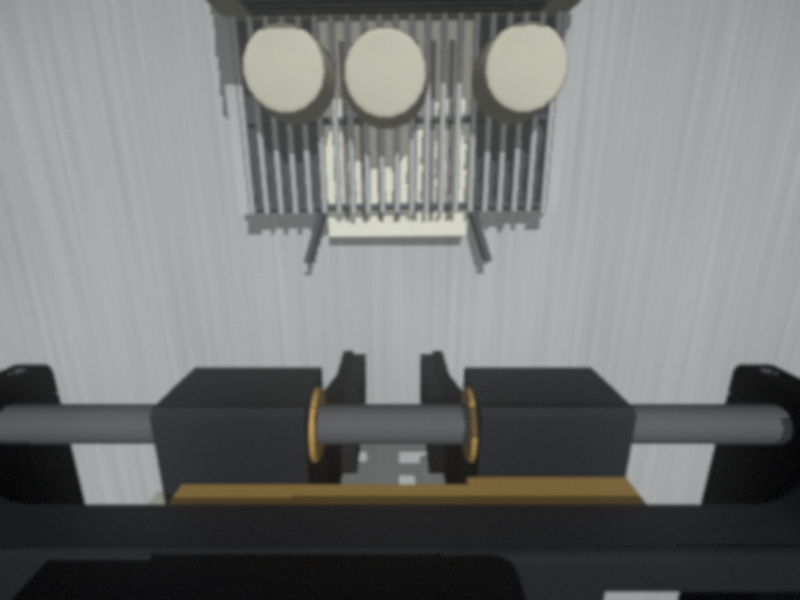

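The board is in straight, with only its rim showing, and the cheeses have not moved. Next I'll fly towards the button.

jog_arm(
  commands=[
    {"offset":[-3,-9,-28],"turn":[0,0,0],"claw":0},
    {"offset":[-3,-9,-28],"turn":[0,0,0],"claw":0},
    {"offset":[-2,-9,-28],"turn":[0,0,0],"claw":0},
    {"offset":[-2,-9,-28],"turn":[0,0,0],"claw":0},
    {"offset":[0,-9,-28],"turn":[0,0,0],"claw":0},
    {"offset":[0,-8,-28],"turn":[0,0,0],"claw":0},
    {"offset":[0,0,0],"turn":[0,0,0],"claw":0},
  ],
)

```text
t: 12.78
eef_pos: [0.488, 0.1959, 0.1964]
tool_rot: [-1.439, 1.554, -3.024]
force: [-0.8, 0.4, 0.1]
finger_gap: 0.0002
```

```bash
python3 -c "
from h import *
go([.4925,.273,.15],RX);print(st()[0]['force'])
g=wrectf(0,0,0,0,0,0);np.savez('w12.npz',**g)
im=g['image'][:,:,::-1];cv2.imwrite('pics/w12.png',cv2.resize(im,(800,600)))"
```

```text
t 12.7833 pos [0.488  0.1959 0.1964] off mm [ 46.2   4.3 -77.2]
turn deg [-0.78  0.12  0.96]
[-0.80755939  0.43959458  0.0879185 ]
```

View pics/w12.png

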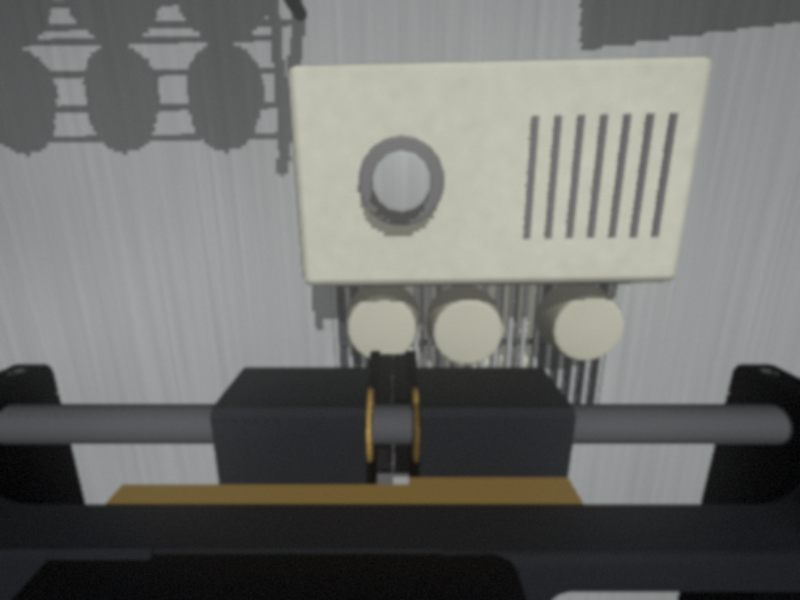

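Button cap centre is at about (401,181) in the wrist view.

```bash
python3 -c "
from h import *
g=dict(np.load('w12.npz'));P,m=cloud(g)
for u,v in[(401,181),(401,170),(385,181),(417,181),(401,218),(320,150),(401,100)]: print(u,v,P[int(v*.64),int(u*.64)].round(4))
print(pix(g,401*.64,181*.64,.115))"
```

```text
401 181 [0.4912 0.2737 0.1121]
401 170 [0.4912 0.2794 0.114 ]
385 181 [0.4826 0.2739 0.1122]
417 181 [0.4997 0.2736 0.1122]
401 218 [0.491  0.2526 0.1008]
320 150 [0.4434 0.2911 0.0894]
401 100 [0.4915 0.3171 0.0903]
[0.49171981 0.27305656 0.115     ]
```

jog_arm(
  commands=[
    {"offset":[0,1,-19],"turn":[-0.8,0.1,1],"claw":0},
    {"offset":[0,1,-19],"turn":[0,0,0],"claw":0},
    {"offset":[0,1,-19],"turn":[0,0,0],"claw":0},
    {"offset":[10,1,-16],"turn":[0,0,0],"claw":0},
    {"offset":[20,0,0],"turn":[0,0,0],"claw":0},
    {"offset":[20,0,0],"turn":[0,0,0],"claw":0},
    {"offset":[0,0,0],"turn":[0,0,0],"claw":0},
    {"offset":[0,0,0],"turn":[0,0,0],"claw":0},
  ],
)

```text
t: 13.5
eef_pos: [0.4929, 0.2609, 0.1358]
tool_rot: [-0.913, 1.561, -2.489]
force: [1.2, 0.3, 0.9]
finger_gap: 0.0004
```

```bash
python3 -c "
from h import *
go([.4915,.2735,.113],RX);print(st()[0]['force'])"
```

```text
t 13.5 pos [0.4929 0.2609 0.1358] off mm [ 22.8  -1.3 -12.8]
turn deg [-0.33  0.36  0.47]
[1.20373189 0.28912954 0.94647765]
```

jog_arm(
  commands=[
    {"offset":[0,-1,-7],"turn":[0,0.3,0.4],"claw":0},
    {"offset":[3,0,-6],"turn":[0,0,0],"claw":0},
    {"offset":[5,0,0],"turn":[0,0,0],"claw":0},
    {"offset":[5,0,0],"turn":[0,0,0],"claw":0},
    {"offset":[0,0,0],"turn":[0,0,0],"claw":0},
  ],
)

```text
t: 13.92
eef_pos: [0.4937, 0.2737, 0.1241]
tool_rot: [1.932, 1.569, 0.353]
force: [-0.7, -0.1, 0.1]
finger_gap: 0.0005
```

```bash
python3 -c "
from h import *
go([.4915,.2735,.113],RX);print(st()[0]['force'])"
```

```text
t 13.9167 pos [0.4937 0.2737 0.1241] off mm [11.1 -2.2  0.3]
turn deg [-0.5  -0.04 -0.11]
[-0.65586749 -0.1140119   0.12725073]
```

Positioned above the cap. Now I'll press down in small steps.

jog_arm(
  commands=[
    {"offset":[4,-2,0],"turn":[0,0,0],"claw":0},
    {"offset":[4,0,0],"turn":[0,0,0],"claw":0},
    {"offset":[3,0,0],"turn":[0,0,0],"claw":0},
    {"offset":[0,0,0],"turn":[0,0,0],"claw":0},
  ],
)

```text
t: 14.25
eef_pos: [0.4921, 0.2738, 0.1128]
tool_rot: [1.995, 1.567, 0.415]
force: [0.2, -0.4, 1.3]
finger_gap: 0.0006
```

jog_arm(
  commands=[
    {"offset":[3,0,0],"turn":[0,0,0],"claw":0},
    {"offset":[3,0,0],"turn":[0,0,0],"claw":0},
  ],
)

```text
t: 14.42
eef_pos: [0.4923, 0.274, 0.1073]
tool_rot: [2.011, 1.566, 0.432]
force: [-1.7, -0.6, 4.2]
finger_gap: 0.0008
```

jog_arm(
  commands=[
    {"offset":[2,0,0],"turn":[0,0,0],"claw":0},
    {"offset":[2,0,0],"turn":[0,0,0],"claw":0},
  ],
)

```text
t: 14.58
eef_pos: [0.4925, 0.2742, 0.106]
tool_rot: [1.996, 1.566, 0.416]
force: [-12.6, -6.9, 32.8]
finger_gap: 0.0002
```

It hit the hard stop: 7 mm travel and 33 N, so the button is fully down. I'll release it and retract.

jog_arm(
  commands=[
    {"offset":[-4,0,0],"turn":[0,0,0],"claw":0},
    {"offset":[-10,0,0],"turn":[0,0,0],"claw":0},
    {"offset":[-20,0,0],"turn":[0,0,0],"claw":0},
    {"offset":[-25,0,0],"turn":[0,0,0],"claw":0},
    {"offset":[-25,0,5],"turn":[0,0,0],"claw":0},
    {"offset":[0,0,25],"turn":[0,0,0],"claw":0},
    {"offset":[0,0,25],"turn":[0,0,0],"claw":0},
    {"offset":[0,0,25],"turn":[0,0,0],"claw":0},
    {"offset":[0,0,0],"turn":[0,0,0],"claw":0},
    {"offset":[0,0,0],"turn":[0,0,0],"claw":0},
  ],
)

```text
t: 15.42
eef_pos: [0.4914, 0.192, 0.1965]
tool_rot: [2.022, 1.563, 0.444]
force: [0.9, 0.4, -0.1]
finger_gap: 0.0002
```

```bash
python3 -c "
from h import *
s,R=st();print(s['t'],s['eef_pos'],s['force'])
g=wrectf(0,0,0,0,0,0);P,m=cloud(g)
im=g['image'][:,:,::-1];cv2.imwrite('pics/w13.png',cv2.resize(im,(800,600)))
q=g['mtx']@(g['R']@np.array([.4915,.2735,.113])+g['t']);u,v=(q[:2]/q[2]).astype(int);print(u/.64,v/.64,np.median(P[v-3:v+4,u-3:u+4].reshape(-1,3),0))
f=grab_frame('side');cv2.imwrite('pics/d13.png',cv2.resize(f['image'][:,:,::-1],(800,600)))"
```

```text
15.4167 [0.4914392  0.19198434 0.19649143] [ 0.86344136  0.44742108 -0.09936088]
390.625 173.4375 [0.49095135 0.27359053 0.11254108]
```

View pics/w13.png

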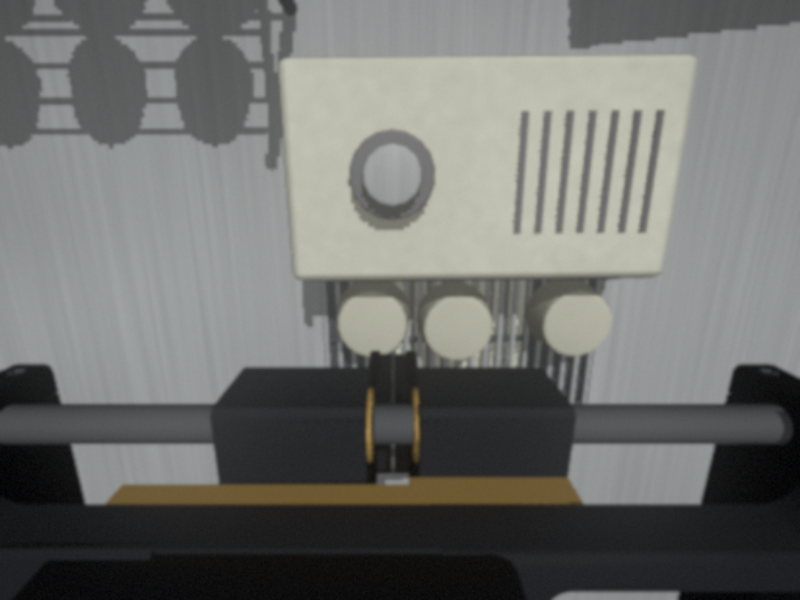

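View pics/d13.png

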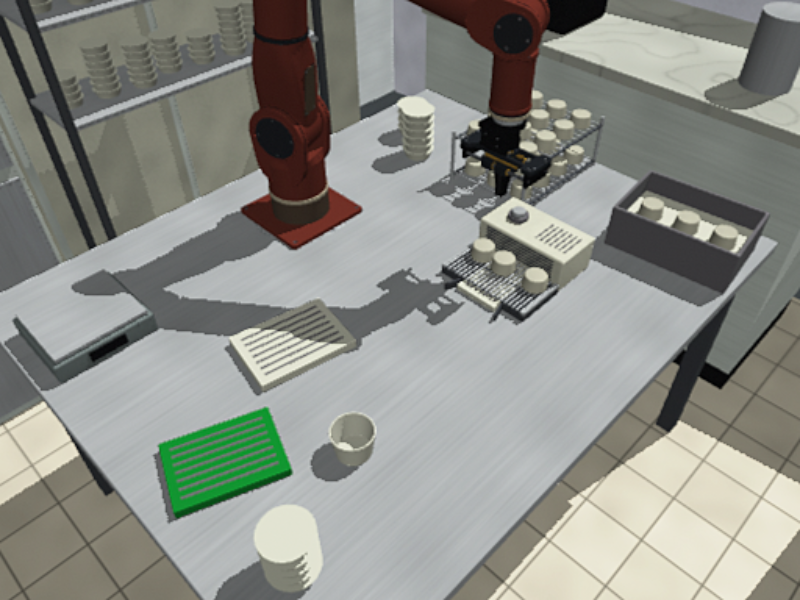

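The button is back up (z 0.1125, the same as before the press), and the mould, cheeses and look-alikes have not moved. One last check of the board from the post-retract frame.

```bash
python3 -c "
from h import *
f=grab_frame('side')
a=rect(f,.015,.47,.63,.02,.12,4000);g=dict(np.load('w11.npz'));b=rect(g,.015,.47,.63,.02,.12,4000)
cv2.imwrite('pics/f.png',np.hstack([a,b])[:600])"
```

```text
(no output)
```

View pics/f.png

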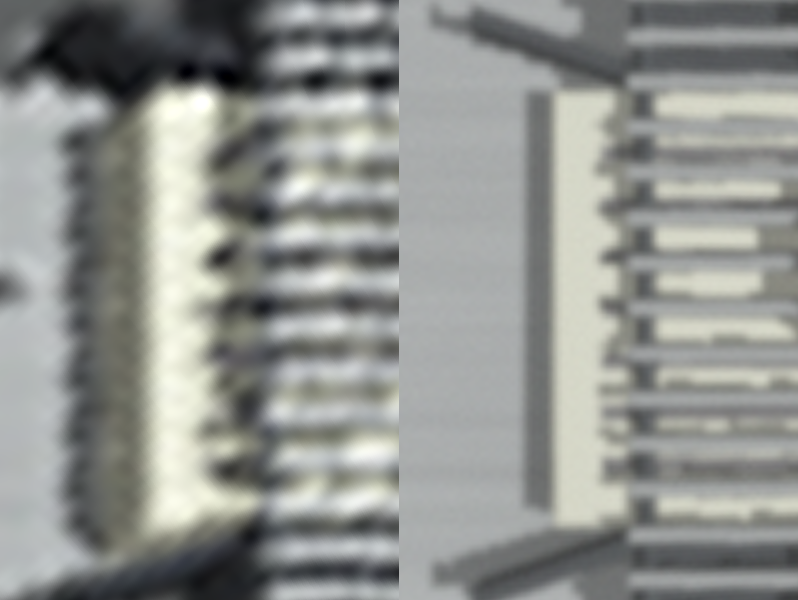

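Both views put the trailing edge at y≈0.058, 20 mm in front of the mouth and square, so the board is home. Handing in.

```bash
python3 -c "
from station import *
print(close_job())"
```

```text
the job is handed in; nothing more can be done
None
```

The drip board is home in the slot and the start button has been pressed fully and has come back up. I handed the job in at about 15.5 s of the 72 s allowed.

- **Board:** I pushed the smaller white board sideways into line with the guides, then pushed it in from its back edge with two fingers. At the mouth it caught once, with about 31 N at the wrist, because it sat about 1.7 mm off centre. I backed off, re-centred it using the wrist camera and pushed it in. A last push held firm at 12 N with no movement. Both camera views put the back edge at y ≈ 0.058, which is 20 mm in front of the mouth and square.
- **Button:** It went down about 7 mm (tool tip from z 0.113 to 0.106) and ended on a hard stop at 33 N. After release the cap measured z 0.1125, the same as before the press.
- **Left alone:** The last pictures show the cheeses on the rack, and the mould and look-alike boards unmoved. The arm was clear of everything at hand-in.

No final check failed. The early estimates of the slot centre line differed by a few millimetres between cameras (x 0.549–0.554). The wrist view's 0.5475 proved right.

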